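# Load a board carrier under the spring flap of a UV curing bay

## Task

Press the yellow treadle all the way down with one fingertip and keep it down, so that the amber flap stays open, while the other fingertip pushes the blue board carrier along its lane and under the flap until it is fully home against the white lamp head. Then let the treadle up so that the flap springs shut behind the carrier, and move clear. Only push the carrier, never pick it up; do not let the flap down while the carrier is part-way under it, and leave the jar, the phone and the tweezers where they are.

Things in the scene. Friction and masses are not known exactly. Their poses are not given: they have to be found in the camera images.
- bay: UV curing bay, fixed on the bench; place and yaw differ. Origin on the bench (z 0), below the bay's mouth, under the hinge rod. Its +x is the pushing direction, z up. All mm below are in its frame. Aluminium deck: top at z 10, x -180 to 112, y -10 to 80. Guide rails 8 high at y 6 to 12 and 72 to 78 leave a lane 60 wide, middle y 42. Hinge rod: d 8 along x -178 to 108 at y 0, z 27.
- stop (a point): middle of the end stop, the white lamp head's face at the end of the lane (bay frame: x 104, y 42, z 17 mm). The lamp head fills x 104 to 150, y -10 to 80 and is 55 mm high.
- lip (a point): middle of the lower edge of the orange lip hanging from the flap's front edge (bay frame, shut: x 0 to 4, y 42 to 74, down to 8 mm above the deck). Shut, it bars the carrier; fully open, it is 19 mm or more above the deck. The amber flap covers x 0 to 102, y 0 to 80, 19 mm above the deck, but is cut away where x < 34 and y < 42: a fingertip at y 14 to 38 can follow the carrier in.
- flap (a joint): angle of the flap (rad): 0 shut, 0.30 fully open, at its stop, with the treadle fully down. A spring shuts it: about 4 to 5 N on the middle of the treadle starts to open it, 6 to 7 N holds it fully open. Below about 0.15 the lip bars the carrier or rests on it.
- treadle_mid (a point): middle of the top of the yellow treadle, one rigid piece with the flap, across the hinge rod from it: a flat strip 24 mm wide, 200 long, along the rod from x -175 to 25 mm (bay frame); this point is at x -75. Shut, it is at y -44, z 28 and slopes, outer edge higher; fully down it is level, y -54 to -30, top at z 15. A fingertip can slide along it while pressing.
- carrier_mid (a point): centre (half-way up) of the loose blue carrier, a shallow tray 90 mm long (its x, along the lane), 56 wide, 14 high, with a green circuit board, 0.08 to 0.17 kg. It stands on the deck in the lane: bay frame z 17, y 42 (2 mm play either way), x -85 to -55 at the start; fully home x is 59, its rear end then 10 mm behind the lip.
- jar: blue jar with a steel cap, diameter 52 mm, 75 mm high, on the bench; leave alone. Origin at the centre of its underside.
- phone: black phone lying on the bench, 70 x 145 x 9 mm (its x, y, z); leave alone. Origin at the centre of its underside.
- tweezers: dark steel tweezers lying on the bench, about 135 mm long (along its x), 22 mm wide, 6 mm high; leave alone. Origin at about their middle, on the bench.
Things that resemble listed ones, but are neither listed nor needed, are in the scene too. Of the things that look like the part that bears carrier_mid, the middle-sized one is meant.

How it is judged:
On the way, in this order (a step that is already met when the one before it is completed fails the run):
1. the flap is held open with the carrier still before the mouth (value of joint flap above 0.22 rad and x of carrier_mid in the frame of bay below -0.041 m), for 0.2 s.
2. the carrier is fully home while the flap is still held open (value of joint flap above 0.18 rad and x of carrier_mid in the frame of bay above 0.055 m), for 0.1 s.
At the end, for the whole second after the job is handed in: The carrier lies flat on the deck within 4 mm of fully home against the lamp head, and the flap is shut (within 0.03 rad) behind it (value of joint flap below 0.03 rad and x of carrier_mid in the frame of bay above 0.055 m and y of carrier_mid in the frame of bay between 0.036 and 0.048 m and z of carrier_mid in the frame of bay between 0.014 and 0.02 m); the robot touches nothing.
It fails at once if the flap is let down (below 0.18 rad) while the carrier is part-way under the lip (x of carrier_mid in the frame of bay between -0.04 and 0.049 m and value of joint flap below 0.18 rad).
It fails at once if the carrier is lifted (6 mm) or tipped (0.2 rad) (z of carrier_mid in the frame of bay above 0.023 m or angle between carrier_mid's own z axis and vertical above 0.2 rad).
It fails at once if the blue jar is moved by more than 15 mm (distance of jar from where it was at the start of the episode above 0.015 m).
It fails at once if the phone is moved by more than 15 mm (distance of phone from where it was at the start of the episode above 0.015 m).
It fails at once if the tweezers is moved by more than 15 mm (distance of tweezers from where it was at the start of the episode above 0.015 m).
It also fails if it takes over 38 s, if anything falls off the work surface, if the arm or the gripper's body presses on something with over 40 N, if the wrist force passes 120 N, or if a joint passes its speed limit or range.

## Robot

A 6-joint arm with a two-finger parallel gripper is mounted at the origin on the work surface. World frame = base frame: x ahead of the robot, y to its left, z up, the work surface at z = 0. Lengths are in m, angles in rad, forces in N, time in s.
With the tool pointing down it reaches from about 0.25 to 0.725 m from the base axis. Payload 4 kg.
Tool frame: the origin (TCP) lies at the very end of the fingers, on their centre line; the grasp point (between the pads) lies 19 mm behind it; z points along the fingers, y is the direction in which the jaws open and shut (so a half turn about z gives the same grasp; the last joint's range is limited). The gripper opens to 85 mm and grips with 20 to 120 N. Pads are 22 mm wide; open, the fingers measure 114 mm over their backs; the gripper's body (76 mm by 85 mm) begins 54 mm behind the grasp point. The pads swing forward as they close: fully open they stand 13 mm farther back than shut.
Start: joints at [-1.227, 0.241, 0.005, 1.335, 0, 1.571], TCP at [0.169, -0.471, 0.231] pointing down, gripper open.
Joint ranges: [-2.72, 2.72], [-1.05, 1.87], [-1.09, 1.28], [-1.99, 2.15], [-1.42, 1.44], [-3.14, 3.14]. Speed limits (rad/s): [2.79, 2.79, 3.14, 3.14, 3.14, 3.14].

## Interface

Orientations are given as a rotation vector (axis times angle).
In Python, from station import env gives the robot as it stands.
- The arm moves only by the tool play_rows, never from a script. Its argument "rows" is a list of rows, each a list of 6 numbers: the shift along the world's x, y, z in m, then the turn, a rotation vector about the world's x, y, z in rad. In form: [[dx, dy, dz, wx, wy, wz], ...]. A call has 1 to 12 rows; each row shifts and turns the commanded pose from where the row before left it; what a row does not reach is not made up. A row lasts 1/8 s, in which the tool goes at most 62.5 mm and 10.7 degrees, less where a joint would pass 70% of its speed; a pose out of reach is approached as far as the arm can. A call with a gripper value outside its range is refused whole. "fingers" is the closure, from -1 (fully open) to 1 (shut), so that 0 is half open, set as the call begins (left out, the last holds). The fingers move at their own pace and stop on an object; the grip force is fixed at half the most. Time passes only in rows, so rows that do not move let the fingers close. It gives the time, the measured TCP pose, the force and the opening at its end, in the units of the state.
- env.get_state(): the state, without advancing time (a new reading comes with each control period).
- env.grab_frame(name): name is "side" or "top"; returns a dict with "pixels" (384x512x3 uint8, red, green, blue), "camera_matrix" (3x3 intrinsics, pixels), "k1" (the pictures are not rectified: a ray, as slopes to the right and down, at radius r is drawn at 1 + k1 r^2 times it, then the intrinsics apply), "R" (3x3) and "t" (3): a world point X has camera coordinates R X + t. Camera axes: x right, y down, z forward; pixel columns grow to the right and rows downward; lengths in m; the calibration is good to about 2 mm. A picture is of the moment at which its call begins. There is no depth.
- env.sign_off(): hands the job in, once; it reports no verdict.
The state is a dict: "t": time; "joints": joint angles; "joint_vel": joint speeds; "joint_efforts": joint torques, N m; "ee_pos": TCP position; "orientation": TCP orientation; "ft_force": force on the tool from outside, world axes, zero at the start; "ft_torque": the same for the moment, N m; "grip_width": opening from 0.0 (shut) to 1.0 (fully open).
Only numpy, scipy, OpenCV 4.12 (cv2) and the standard library are available. Lean on these libraries where they do the work, as an engineer would, in place of code of your own. Each camera call takes 0.05 s, during which the arm holds its last target. There are 200 camera calls.

## Working session

There is one attempt and no reset: what is moved stays moved. The work goes in short steps, Python scripts to look and compute and a tool call to move; the robot and the scene stay as the last step left them, time stands still between calls to the robot, and variables do not carry over. Pictures are saved under pics/ and viewed, about 8 in all and at most 12, crops included, and the job is handed in when it is done.

Besides the shell and the picture viewer there is one more tool, called after ">>>" by a JSON object that holds its "api" and its "payload", one argument or row to a line. play_rows: Moves the arm, as the interface text tells. Its arguments: {"type":"object","properties":{"rows":{"type":"array"},"fingers":{"type":"number"}},"required":["rows"]}

```bash
mkdir -p pics; ls; cat > h.py <<'E'
import numpy as np, cv2
from station import env
def grab(n,name):
    f=env.grab_frame(n); cv2.imwrite(f'pics/{name}.png',f['pixels'][:,:,::-1]); np.savez(f'pics/{name}.npz',**f); return f
def load(name): return dict(np.load(f'pics/{name}.npz'))
def ray(f,u,v):
    K=f['camera_matrix']; x=(u-K[0,2])/K[0,0]; y=(v-K[1,2])/K[1,1]; k=float(f['k1'])
    a,b=x,y
    for _ in range(20):
        s=1+k*(a*a+b*b); a,b=x/s,y/s
    R=f['R']; d=R.T@np.array([a,b,1]); c=-R.T@f['t']; return c,d
def onz(f,u,v,z):
    c,d=ray(f,u,v); return c+d*(z-c[2])/d[2]
def proj(f,X):
    p=f['R']@np.asarray(X)+f['t']; a,b=p[0]/p[2],p[1]/p[2]; s=1+float(f['k1'])*(a*a+b*b); K=f['camera_matrix']
    return np.array([K[0,0]*a*s+K[0,2],K[1,1]*b*s+K[1,2]])
E
python3 - <<'E'
from h import *
for n in('top','side'):
    f=grab(n,n+'0'); print(n,f['k1'],f['camera_matrix'][0,0],-f['R'].T@f['t'])
s=env.get_state();print(s)
E
```

```text
pics
top -0.012124202714973204 480.00317008694833 [0.43875128 0.01086261 1.11938457]
side -0.02996580134175812 488.71536019859997 [0.09037804 0.84500662 1.03518359]
{'t': 0.1, 'joints': array([-1.22701233e+00,  2.41362849e-01,  3.84853231e-03,  1.33518288e+00,
        2.83584000e-05,  1.57081871e+00]), 'joint_vel': array([ 0.0013754 , -0.00023489,  0.0040623 ,  0.00026167, -0.00116005,
        0.00017242]), 'joint_efforts': array([-2.48407250e-04, -3.73137081e+01,  2.53010345e+01,  1.08426248e-02,
       -1.46448059e-05,  1.00897552e-05]), 'ee_pos': array([ 0.16834399, -0.47020895,  0.2304854 ]), 'orientation': array([-3.09345067e+00, -5.37003442e-01,  4.66589715e-04]), 'ft_force': array([-0.17513373,  0.48960069, -0.30860867]), 'ft_torque': array([ 0.00214873,  0.03913328, -0.01673875]), 'grip_width': 1.0019038845274695}
```

View pics/top0.png

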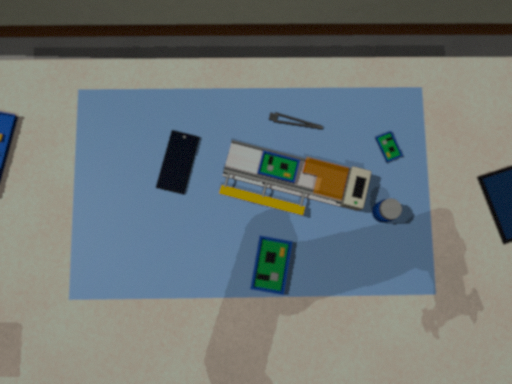

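View pics/side0.png

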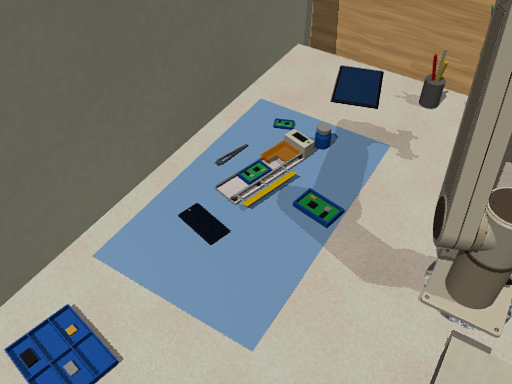

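Candidates for the carrier, as (column, row) pixels in the top view: a small board at (389,146), a large tray at (271,265), and a middle-sized one on the deck at (280,166). The one on the deck is the match, because it is middle-sized and stands in the lane. I'll confirm it in an enlarged crop and measure the colour regions.

```bash
python3 - <<'E'
from h import *
f=load('top0'); im=f['pixels'][:,:,::-1].copy()
c=im[125:225,205:415]; cv2.imwrite('pics/c1.png',cv2.resize(c,None,fx=3.8,fy=3.8,interpolation=cv2.INTER_CUBIC))
for n in('top0','side0'):
  f=load(n); hsv=cv2.cvtColor(f['pixels'],cv2.COLOR_RGB2HSV)
  for nm,lo,hi in(('yellow',(22,150,120),(32,255,255)),('amber',(10,150,80),(21,255,255)),('green',(50,100,40),(80,255,255)),('blue',(105,180,50),(125,255,255))):
    m=cv2.inRange(hsv,lo,hi)
    for k in cv2.findContours(m,cv2.RETR_EXTERNAL,cv2.CHAIN_APPROX_NONE)[0]:
      if cv2.contourArea(k)>60:
        r=cv2.minAreaRect(k); b=cv2.boxPoints(r); print(n,nm,cv2.contourArea(k),np.round(r[0],1),np.round(r[1],1))
        if n=='top0':print('   ',[np.round(onz(f,*p,0.026)[:2]*1000).tolist() for p in b])
E
```

```text
top0 yellow 633.5 [261.9 199.5] [85.9  8.9]
    [[607.0, 74.0], [627.0, 69.0], [574.0, -122.0], [554.0, -116.0]]
top0 amber 1074.0 [323.6 178.3] [44.4 32.3]
    [[615.0, -108.0], [689.0, -128.0], [662.0, -228.0], [589.0, -207.0]]
top0 green 993.0 [271.  264.5] [26.1 46.4]
    [[397.0, -4.0], [499.0, -23.0], [488.0, -81.0], [386.0, -62.0]]
top0 green 476.5 [278.2 166.3] [32.5 17.9]
    [[657.0, -21.0], [698.0, -32.0], [679.0, -105.0], [638.0, -94.0]]
top0 green 234.0 [388.7 145.9] [23.5 12.5]
    [[734.0, -301.0], [747.0, -328.0], [694.0, -348.0], [683.0, -320.0]]
top0 blue 1659.0 [271.5 264.8] [33.1 53.1]
    [[391.0, 4.0], [507.0, -18.0], [493.0, -92.0], [377.0, -68.0]]
top0 blue 89.0 [378.5 213.7] [19.7 10.1]
    [[570.0, -272.0], [580.0, -294.0], [539.0, -311.0], [529.0, -290.0]]
top0 blue 983.0 [498.  203.5] [67. 26.]
    [[654.0, -549.0], [654.0, -611.0], [497.0, -596.0], [498.0, -535.0]]
top0 blue 382.0 [  7. 141.] [54. 14.]
    [[800.0, 589.0], [800.0, 556.0], [670.0, 548.0], [670.0, 580.0]]
side0 yellow 246.5 [268.9 187.9] [ 5.3 61. ]
side0 amber 418.5 [280.2 153.2] [19.3 35.9]
side0 green 431.0 [318.2 206.2] [38.5 15.8]
side0 green 194.5 [254.1 171.1] [10.8 24.2]
side0 blue 5344.0 [ 62.  356.5] [79.3 84.7]
side0 blue 950.5 [317.5 206.7] [45.5 25. ]
side0 blue 388.0 [253.6 171.7] [15.4 31.6]
side0 blue 171.0 [322.2 140.7] [14.7 15.4]
side0 blue 1227.0 [357.1  85. ] [41.6 33.3]
```

View pics/c1.png

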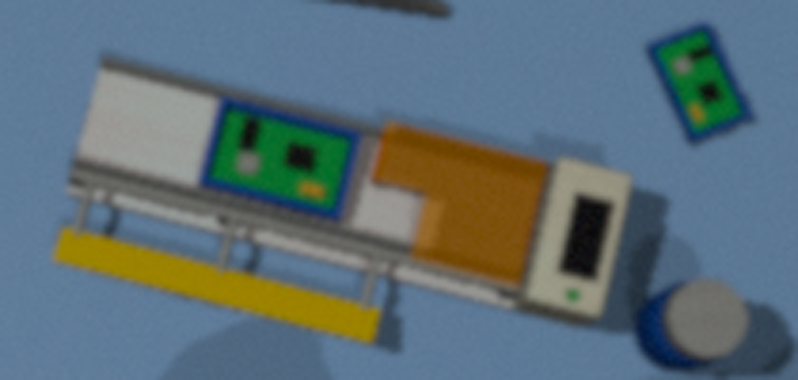

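The crop confirms it: the middle-sized blue tray with the green board stands in the lane, crop (282,158), left of the amber flap. The lamp head is to the right and the treadle is below. Next I'll fit the bay pose from several corners in both views.

```bash
cat >> h.py <<'E'
def bay2w(P,p): 
    c,s=np.cos(P[2]),np.sin(P[2]); x,y,z=np.array(p)/1000; return np.array([P[0]+c*x-s*y,P[1]+s*x+c*y,z])
def w2bay(P,X):
    c,s=np.cos(P[2]),np.sin(P[2]); d=np.array(X[:2])-P[:2]; return np.array([c*d[0]+s*d[1],-s*d[0]+c*d[1],X[2]])*1000
E
python3 - <<'E'
from h import *
from scipy.optimize import least_squares
f=load('top0'); s=load('side0')
cr=lambda x,y:((x+.5)/3.8+205-.5,(y+.5)/3.8+125-.5)
obs=[((104,80,55),cr(562,155)),((150,80,55),cr(632,172)),((150,-10,55),cr(605,318)),((104,-10,55),cr(525,302)),
((0,80,31),cr(385,122))]
hsv=cv2.cvtColor(f['pixels'],cv2.COLOR_RGB2HSV);m=cv2.inRange(hsv,(22,150,100),(32,255,255))
M=cv2.moments(m,True); tc=(M['m10']/M['m00'],M['m01']/M['m00']); print('treadle',tc, onz(f,*tc,.028))
m2=cv2.inRange(cv2.cvtColor(s['pixels'],cv2.COLOR_RGB2HSV),(22,150,100),(32,255,255));m2[:150]=0;M=cv2.moments(m2,True); ts=(M['m10']/M['m00'],M['m01']/M['m00'])
obs+=[((-75,-44,28),tc)]*3
def res(P): return np.concatenate([proj(f,bay2w(P,p))-o for p,o in obs])
r=least_squares(res,[.62,-.1,-1.84]); P=r.x; print(P,r.fun.reshape(-1,2).round(1).tolist())
# direct yaw from treadle
ys,xs=np.nonzero(m); W=np.array([onz(f,u,v,.028)[:2] for u,v in zip(xs,ys)]); d=np.linalg.svd(W-W.mean(0))[2][0]; print('yaw treadle',np.arctan2(d[1],d[0]))
print('side treadle', ts, proj(s,bay2w(P,(-75,-44,28))))
# two-view triangulate treadle
c1,d1=ray(f,*tc);c2,d2=ray(s,*ts);A=np.c_[d1,-d2];t=np.linalg.lstsq(A,c2-c1,rcond=None)[0];print('tri',c1+d1*t[0],c2+d2*t[1])
# carrier: blue/green union mask in top near (278,166)
m3=cv2.inRange(hsv,(45,90,30),(125,255,255)); m3=cv2.inRange(hsv,(45,90,30),(85,255,255))|cv2.inRange(hsv,(108,170,30),(125,255,255))
z=np.zeros_like(m3); z[145:188,252:304]=m3[145:188,252:304]; r=cv2.minAreaRect(np.argwhere(z)[:,::-1].astype(np.float32)); print(r)
print('carrier box',[w2bay(P,onz(f,*p,.024)).round(1).tolist() for p in cv2.boxPoints(r)], w2bay(P,onz(f,*r[0],.024)))
np.save('P.npy',P)
E
```

```text
treadle (262.20469361147326, 199.56453715775748) [ 0.58990231 -0.02459077  0.028     ]
[ 0.61234069 -0.10790603 -1.83450888] [[-0.5, -0.1], [0.8, 0.4], [-0.6, 0.1], [0.6, -0.8], [0.4, -0.3], [-0.2, 0.2], [-0.2, 0.2], [-0.2, 0.2]]
yaw treadle -1.793831886978829
side treadle (268.9869706840391, 188.26384364820848) [270.88227342 187.04449712]
tri [ 0.59097731 -0.02484291  0.02023797] [ 0.59511002 -0.02304037  0.02075177]
((278.33673095703125, 166.27249145507812), (36.21024703979492, 22.94510841369629), 14.534457206726074)
carrier box [[-99.6, 15.5, 24.0], [-99.7, 70.2, 24.0], [-15.0, 69.7, 24.0], [-15.6, 15.1, 24.0]] [-57.43342213  42.51544021  24.        ]
```

```bash
python3 - <<'E'
from h import *
P=np.load('P.npy'); s=env.get_state()
T=bay2w(P,(-122,-8,120)); print(T, T-s['ee_pos'], 'ex',np.cos(P[2]),np.sin(P[2]))
from scipy.spatial.transform import Rotation as R
y=R.from_rotvec(s['orientation']).as_matrix()[:,1]; a=np.arctan2(y[1],y[0]); print(a,(P[2]+np.pi/2)-a)
E
```

```text
[0.63641858 0.01196163 0.12      ] [ 0.46807459  0.48217058 -0.1104854 ] ex -0.2606665423688628 -0.9654288962370361
-1.2270347070315335 0.9633221577801883
```

>>> {"api": "play_rows", "payload": {
  "rows": [
    [0.039,0.0402,0,0,0,0.0803],
    [0.039,0.0402,0,0,0,0.0803],
    [0.039,0.0402,0,0,0,0.0803],
    [0.039,0.0402,0,0,0,0.0803],
    [0.039,0.0402,0,0,0,0.0803],
    [0.039,0.0402,0,0,0,0.0803],
    [0.039,0.0402,0,0,0,0.0803],
    [0.039,0.0402,0,0,0,0.0803],
    [0.039,0.0402,-0.02,0,0,0.0803],
    [0.039,0.0402,-0.03,0,0,0.0803],
    [0.039,0.0402,-0.03,0,0,0.0803],
    [0.039,0.0402,-0.03,0,0,0.0803]
  ],
  "fingers": -0.41
}}

```text
t: 1.6
ee_pos: [0.6354, 0.0111, 0.1213]
orientation: [-2.491, -1.914, 0.001]
ft_force: [0.3, 0.0, -0.1]
grip_width: 0.706
```

>>> {"api": "play_rows", "payload": {
  "rows": [
    [0,0,-0.03,0,0,0],
    [0,0,-0.03,0,0,0],
    [0,0,0,0,0,0]
  ]
}}

```text
t: 1.98
ee_pos: [0.6316, 0.0099, 0.059]
orientation: [-2.49, -1.908, 0.01]
ft_force: [0.0, -0.2, -0.0]
grip_width: 0.707
```

```bash
python3 - <<'E'
from h import *
from scipy.spatial.transform import Rotation as R
P=np.load('P.npy'); s=env.get_state(); print(s['t'],s['ee_pos'],w2bay(P,s['ee_pos']),s['ft_force'],s['grip_width'],R.from_rotvec(s['orientation']).as_matrix().round(3).tolist())
f=grab('top','t1'); g=grab('side','s1')
a=cv2.resize(f['pixels'][130:225,205:340],(540,380),interpolation=cv2.INTER_CUBIC)
u,v=map(int,proj(g,bay2w(P,(-60,0,30)))); b=cv2.resize(g['pixels'][v-60:v+40,u-60:u+60],(456,380),interpolation=cv2.INTER_CUBIC); print(u,v)
o=np.hstack([a,b]); o=cv2.resize(o,(800,int(380*800/996))); cv2.imwrite('pics/c2.png',o[:,:,::-1])
E
```

```text
1.975 [0.63159214 0.00989475 0.05901296] [-118.74648067  -12.12081971   59.01296376] [ 0.0469006  -0.24588807 -0.02683009] 0.7071171863018342 [[0.26, 0.966, -0.008], [0.966, -0.26, -0.0], [-0.002, -0.008, -1.0]]
264 176
```

View pics/c2.png

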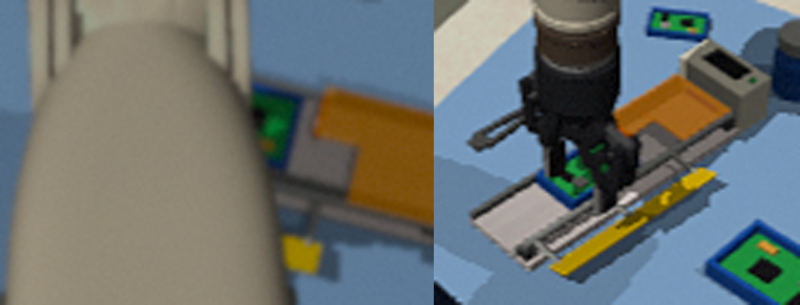

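The crop shows the gripper square over the lane. The tips are behind and above the carrier and the treadle, and the bay is undisturbed. I'll correct about 4 mm and descend.

>>> {"api": "play_rows", "payload": {
  "rows": [
    [0.0048,0.0021,0,0,0.008,0],
    [0,0,-0.01,0,0,0],
    [0,0,-0.01,0,0,0],
    [0,0,0,0,0,0]
  ]
}}

```text
t: 2.58
ee_pos: [0.6381, 0.0117, 0.0412]
orientation: [-2.489, -1.906, 0.014]
ft_force: [-0.1, -0.5, 0.3]
grip_width: 0.707
```

```bash
python3 - <<'E'
from h import *
from scipy.spatial.transform import Rotation as R
P=np.load('P.npy'); s=env.get_state(); print(s['t'],w2bay(P,s['ee_pos']),s['ft_force'],R.from_rotvec(s['orientation']).as_matrix()[:,2])
g=grab('side','s2')
u,v=map(int,proj(g,bay2w(P,(-100,0,40)))); cv2.imwrite('pics/c3.png',cv2.resize(g['pixels'][v-35:v+35,u-45:u+45],(774,602-2),interpolation=cv2.INTER_CUBIC)[:,:,::-1]);
sc=8.6
for p in((-122,26,39),(-122,-45,39),(-122,-45,28),(-122,29,10)): q=proj(g,bay2w(P,p)); print(p,(q-[u-45,v-35])*sc)
E
```

```text
2.575 [-122.19673663   -6.30958356   41.23131081] [-0.0516041  -0.51507802  0.27242839] [-1.10478963e-02 -7.16604415e-05 -9.99938968e-01]
(-122, 26, 39) [289.89926437 298.23214816]
(-122, -45, 39) [432.50700097 408.24204028]
(-122, -45, 28) [432.43112187 431.31121856]
(-122, 29, 10) [285.94803241 354.00869049]
```

View pics/c3.png

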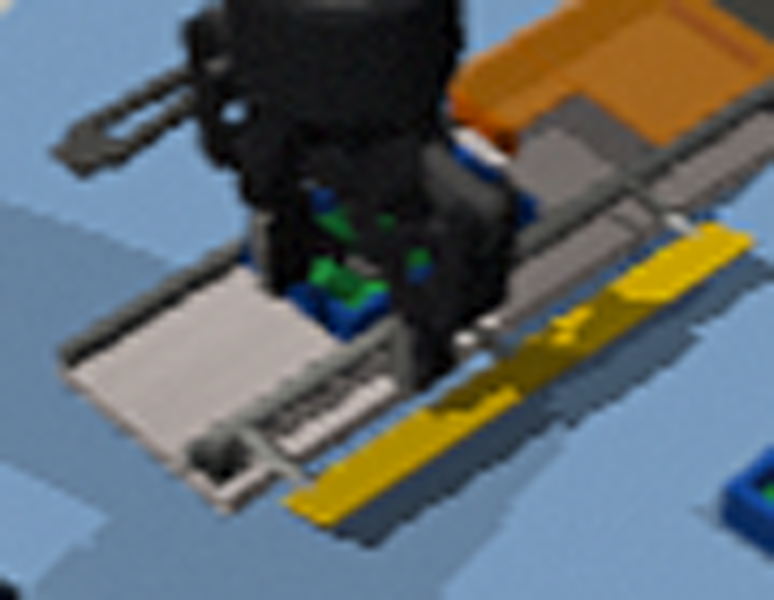

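>>> {"api": "play_rows", "payload": {
  "rows": [
    [-0.0016,0.0004,-0.005,0,-0.011,0],
    [0,0,-0.005,0,0,0],
    [0,0,-0.005,0,0,0],
    [0,0,0,0,0,0]
  ]
}}

```text
t: 3.12
ee_pos: [0.6374, 0.0122, 0.0271]
orientation: [2.493, 1.91, 0.002]
ft_force: [0.2, 0.2, -0.2]
grip_width: 0.705
```

>>> {"api": "play_rows", "payload": {
  "rows": [
    [0,0,-0.004,0,0,0],
    [0,0,0,0,0,0]
  ]
}}

```text
t: 3.38
ee_pos: [0.6378, 0.0122, 0.0235]
orientation: [2.493, 1.909, 0.003]
ft_force: [-0.2, -0.5, -0.1]
grip_width: 0.706
```

>>> {"api": "play_rows", "payload": {
  "rows": [
    [0,0,-0.004,0,0,0],
    [0,0,0,0,0,0]
  ]
}}

```text
t: 3.62
ee_pos: [0.6381, 0.0122, 0.0201]
orientation: [2.492, 1.909, 0.005]
ft_force: [-0.4, 0.4, 3.6]
grip_width: 0.705
```

>>> {"api": "play_rows", "payload": {
  "rows": [
    [0,0,-0.004,0,0,0],
    [0,0,0,0,0,0]
  ]
}}

```text
t: 3.88
ee_pos: [0.6385, 0.0121, 0.0164]
orientation: [2.492, 1.909, 0.006]
ft_force: [0.3, -0.9, 5.1]
grip_width: 0.705
```

>>> {"api": "play_rows", "payload": {
  "rows": [
    [0,0,-0.004,0,0,0],
    [0,0,0,0,0,0]
  ]
}}

```text
t: 4.12
ee_pos: [0.6391, 0.012, 0.0126]
orientation: [2.491, 1.908, 0.007]
ft_force: [1.5, -0.7, 4.2]
grip_width: 0.704
```

```bash
python3 - <<'E'
from h import *
from scipy.spatial.transform import Rotation as R
P=np.load('P.npy'); s=env.get_state(); print(s['t'],w2bay(P,s['ee_pos']),s['ft_force'],s['ft_torque'],R.from_rotvec(s['orientation']).as_matrix()[:,2])
g=grab('side','s3')
u,v=map(int,proj(g,bay2w(P,(-60,0,30)))); cv2.imwrite('pics/c4.png',cv2.resize(g['pixels'][v-40:v+35,u-50:u+50],(800,600),interpolation=cv2.INTER_CUBIC)[:,:,::-1]);
E
```

```text
4.125 [-122.69452779   -5.46015955   12.64600364] [ 1.52359764 -0.68043949  4.22616418] [-0.09794597  0.04745064  0.00507013] [ 5.64912717e-03 -3.48327254e-04 -9.99983983e-01]
```

View pics/c4.png

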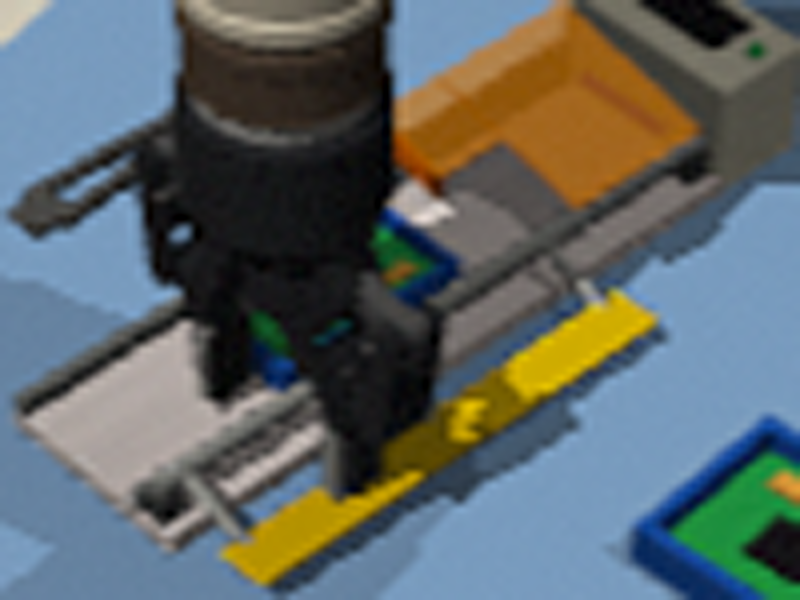

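>>> {"api": "play_rows", "payload": {
  "rows": [
    [-0.0025,0.0006,-0.003,0,0.005,0],
    [0,0,-0.002,0,0,0],
    [0,0,0,0,0,0]
  ]
}}

```text
t: 4.55
ee_pos: [0.6396, 0.0118, 0.01]
orientation: [2.49, 1.906, 0.007]
ft_force: [4.3, -2.3, 8.8]
grip_width: 0.706
```

>>> {"api": "play_rows", "payload": {
  "rows": [
    [0,0,-0.002,0,0,0],
    [0,0,0,0,0,0]
  ]
}}

```text
t: 4.8
ee_pos: [0.6397, 0.0118, 0.0097]
orientation: [2.49, 1.906, 0.008]
ft_force: [0.6, -3.3, 18.5]
grip_width: 0.702
```

```bash
python3 - <<'E'
from h import *
from scipy.spatial.transform import Rotation as R
P=np.load('P.npy'); s=env.get_state(); print(s['t'],w2bay(P,s['ee_pos']),s['ft_force'],s['ft_torque'],R.from_rotvec(s['orientation']).as_matrix()[:,:].round(3).tolist())
g=grab('side','s4'); t=grab('top','t4')
u,v=map(int,proj(g,bay2w(P,(-60,0,30)))); cv2.imwrite('pics/c5.png',cv2.resize(g['pixels'][v-40:v+35,u-50:u+50],(800,600),interpolation=cv2.INTER_CUBIC)[:,:,::-1]);
# predicted flap corners vs angle, 8x crop
for th in(0,.15,.3):
  print(th,[((proj(g,bay2w(P,(x,80*np.cos(th)-4*np.sin(th),27+80*np.sin(th)+4*np.cos(th))))-[u-50,v-40])*8).round().tolist() for x in(0,102)], ((proj(g,bay2w(P,(25,-54+ (0.3-th)*0,15+(0.3-th)*50)))-[u-50,v-40])*8).round())
E
```

```text
4.8 [-122.7004914    -4.79309953    9.69973949] [ 0.56877709 -3.27129105 18.49337259] [-0.435462    0.45529138  0.08677802] [[0.261, 0.965, 0.008], [0.965, -0.261, -0.002], [0.001, 0.008, -1.0]]
0 [[373.0, 144.0], [559.0, 29.0]] [666. 290.]
0.15 [[376.0, 122.0], [562.0, 8.0]] [665. 304.]
0.3 [[382.0, 104.0], [569.0, -11.0]] [664. 318.]
```

View pics/c5.png

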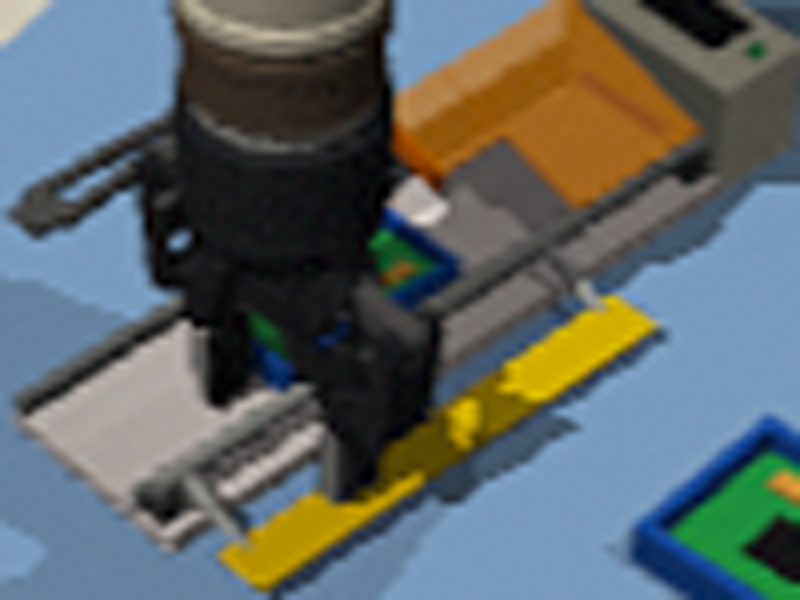

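>>> {"api": "play_rows", "payload": {
  "rows": [
    [-0.003,0.0008,0.001,0,0.008,0],
    [0,0,0,0,0,0],
    [0,0,0,0,0,0]
  ]
}}

```text
t: 5.28
ee_pos: [0.6378, 0.0126, 0.0097]
orientation: [2.493, 1.908, 0.001]
ft_force: [4.8, -2.7, 11.0]
grip_width: 0.704
```

```bash
cat > flap.py <<'E'
from h import *
import sys
from scipy.spatial.transform import Rotation as R
P=np.load('P.npy'); st=env.get_state(); print(st['t'],w2bay(P,st['ee_pos']).round(1),st['ft_force'].round(1),st['ft_torque'].round(2),R.from_rotvec(st['orientation']).as_matrix()[:,2].round(3),st['grip_width'].round(3))
n=sys.argv[1]; g=grab('side','s'+n); t=grab('top','t'+n)
for nm in('side0','s'+n):
  im=load(nm)['pixels']; m=cv2.inRange(cv2.cvtColor(im,cv2.COLOR_RGB2HSV),(8,140,70),(21,255,255)); m[:,:262]=0;m[:,310:]=0;m[:110]=0;m[185:]=0
  ys,xs=np.nonzero(m); print(nm,'amber top row',ys.min(),'col',xs[ys==ys.min()].mean(),[ (c,int(ys[xs==c].min())) for c in(275,280,285,290) if (xs==c).any()])
for th in(0,.15,.2,.25,.3): print(th,proj(g,bay2w(P,(102,80*np.cos(th),27+80*np.sin(th)))).round(1),proj(g,bay2w(P,(50,80*np.cos(th),27+80*np.sin(th)))).round(1))
E
python3 flap.py 5
```

```text
Traceback (most recent call last):
  File "flap.py", line 4, in <module>
    P=np.load('P.npy'); st=env.get_state(); print(st['t'],w2bay(P,st['ee_pos']).round(1),st['ft_force'].round(1),st['ft_torque'].round(2),R.from_rotvec(st['orientation']).as_matrix()[:,2].round(3),st['grip_width'].round(3))
                                                                                                                                                                                                     ^^^^^^^^^^^^^^^^^^^^^^
AttributeError: 'float' object has no attribute 'round'
```

```bash
sed -i "s/st\['grip_width'\].round(3)/st['grip_width']/" flap.py; python3 flap.py 5
```

```text
5.275 [-123.    -6.8    9.7] [ 4.8 -2.7 11. ] [-0.51 -0.7   0.01] [ 0.002 -0.002 -1.   ] 0.7043217611707853
side0 amber top row 141 col 283.5 [(275, 145), (280, 142), (285, 141), (290, 145)]
s5 amber top row 136 col 284.5 [(275, 141), (280, 139), (285, 136), (290, 141)]
0 [283.8 140.6] [272.1 147.8]
0.15 [284.1 137.9] [272.4 145.1]
0.2 [284.3 137. ] [272.6 144.2]
0.25 [284.6 136.2] [272.8 143.4]
0.3 [284.9 135.4] [273.1 142.6]
```

Compared with the shut picture, the amber corner has risen 5 px. That matches about 0.27–0.3 rad, so the flap is open. Next I slide along +x.

>>> {"api": "play_rows", "payload": {
  "rows": [
    [-0.001,-0.0039,0,0,0,0],
    [-0.001,-0.0039,0,0,0,0],
    [-0.001,-0.0039,0,0,0,0],
    [-0.001,-0.0039,0,0,0,0],
    [-0.001,-0.0039,0,0,0,0],
    [-0.001,-0.0039,0,0,0,0],
    [0,0,0,0,0,0]
  ]
}}

```text
t: 6.25
ee_pos: [0.6305, -0.006, 0.0096]
orientation: [-2.487, -1.909, -0.006]
ft_force: [1.5, 8.4, 13.2]
grip_width: 0.708
```

```bash
cat >> flap.py <<'E'
hsv=cv2.cvtColor(t['pixels'],cv2.COLOR_RGB2HSV);m=cv2.inRange(cv2.cvtColor(g['pixels'],cv2.COLOR_RGB2HSV),(105,170,40),(125,255,255))
u,v=map(int,proj(g,bay2w(P,(-40,20,24)))); o=cv2.resize(g['pixels'][v-40:v+35,u-50:u+50],(800,600),interpolation=cv2.INTER_CUBIC); cv2.imwrite(f'pics/c{n}.png',o[:,:,::-1]); 
ys,xs=np.nonzero(m[130:200,225:305]); W=np.array([w2bay(P,onz(g,x+225,y+130,.024)) for x,y in zip(xs,ys)]); W=W[(W[:,1]>8)&(W[:,1]<76)]; print('blue front x (side view, z24)',np.percentile(W[:,0],[2,50,98]).round(1), 'crop origin',u-50,v-40)
E
python3 flap.py 6
```

```text
6.25 [-103.1   -9.     9.6] [ 1.5  8.4 13.2] [ 1.96 -0.11 -0.21] [-0.001  0.007 -1.   ] 0.7083169870349088
side0 amber top row 141 col 283.5 [(275, 145), (280, 142), (285, 141), (290, 145)]
s6 amber top row 136 col 284.5 [(275, 141), (280, 138), (285, 136), (290, 140)]
0 [283.8 140.6] [272.1 147.8]
0.15 [284.1 137.9] [272.4 145.1]
0.2 [284.3 137. ] [272.6 144.2]
0.25 [284.6 136.2] [272.8 143.4]
0.3 [284.9 135.4] [273.1 142.6]
blue front x (side view, z24) [-100.2  -80.5   -5.6] crop origin 214 131
```

View pics/c6.png

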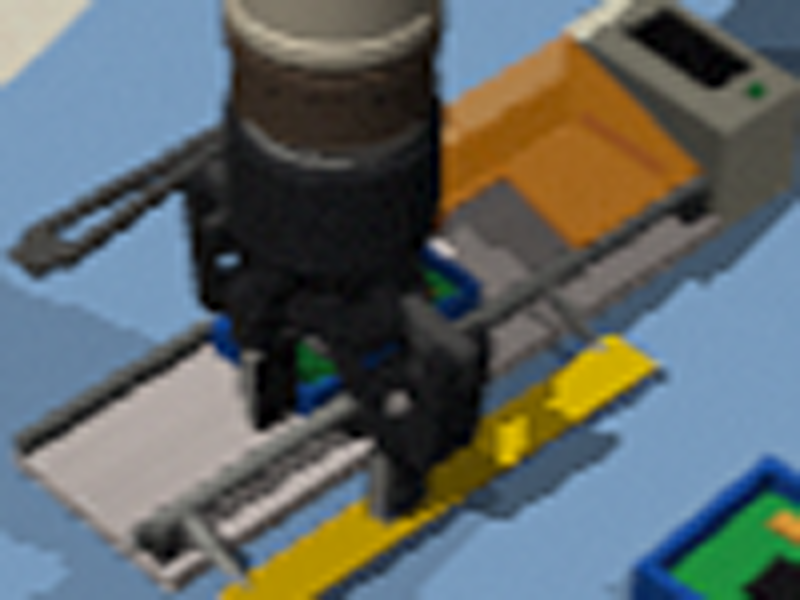

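The carrier's front is now at about x -6, so contact is made. The flap is still open at about 0.28 rad. I keep pushing.

>>> {"api": "play_rows", "payload": {
  "rows": [
    [-0.0003,-0.0051,0,0,0,0],
    [-0.0013,-0.0048,0,0,0,0],
    [-0.0013,-0.0048,0,0,0,0],
    [-0.0013,-0.0048,0,0,0,0],
    [-0.0013,-0.0048,0,0,0,0],
    [-0.0013,-0.0048,0,0,0,0],
    [-0.0013,-0.0048,0,0,0,0],
    [-0.0013,-0.0048,0,0,0,0]
  ]
}}

```text
t: 7.35
ee_pos: [0.6212, -0.0442, 0.0096]
orientation: [-2.486, -1.91, -0.007]
ft_force: [2.3, 10.6, 13.5]
grip_width: 0.705
```

```bash
python3 flap.py 7|grep -v "^0"
```

```text
7.35 [-63.8  -8.    9.6] [ 2.3 10.6 13.5] [ 2.41 -0.08 -0.29] [-0.     0.008 -1.   ] 0.7047033657900301
side0 amber top row 141 col 283.5 [(275, 145), (280, 142), (285, 141), (290, 145)]
s7 amber top row 136 col 284.5 [(280, 139), (285, 136), (290, 140)]
blue front x (side view, z24) [-59.9 -42.4  34.4] crop origin 214 131
```

>>> {"api": "play_rows", "payload": {
  "rows": [
    [-0.0013,-0.0048,0,0,0,0],
    [-0.0013,-0.0048,0,0,0,0],
    [-0.0013,-0.0048,0,0,0,0],
    [-0.0013,-0.0048,0,0,0,0],
    [-0.0013,-0.0048,0,0,0,0],
    [-0.0013,-0.0048,0,0,0,0],
    [-0.0013,-0.0048,0,0,0,0],
    [-0.0013,-0.0048,0,0,0,0],
    [-0.0013,-0.0048,0,0,0,0],
    [-0.0013,-0.0048,0,0,0,0]
  ]
}}

```text
t: 8.7
ee_pos: [0.6083, -0.0923, 0.0096]
orientation: [-2.486, -1.91, -0.007]
ft_force: [2.5, 11.0, 15.4]
grip_width: 0.703
```

```bash
python3 flap.py 8|grep -v "^0"
```

```text
8.7 [-14.1  -8.    9.6] [ 2.5 11.  15.4] [ 2.52 -0.12 -0.38] [-0.     0.008 -1.   ] 0.7032760172054482
side0 amber top row 141 col 283.5 [(275, 145), (280, 142), (285, 141), (290, 145)]
s8 amber top row 143 col 291.5 [(290, 145)]
blue front x (side view, z24) [-11.7  -2.9  31.9] crop origin 214 131
```

View pics/c8.png

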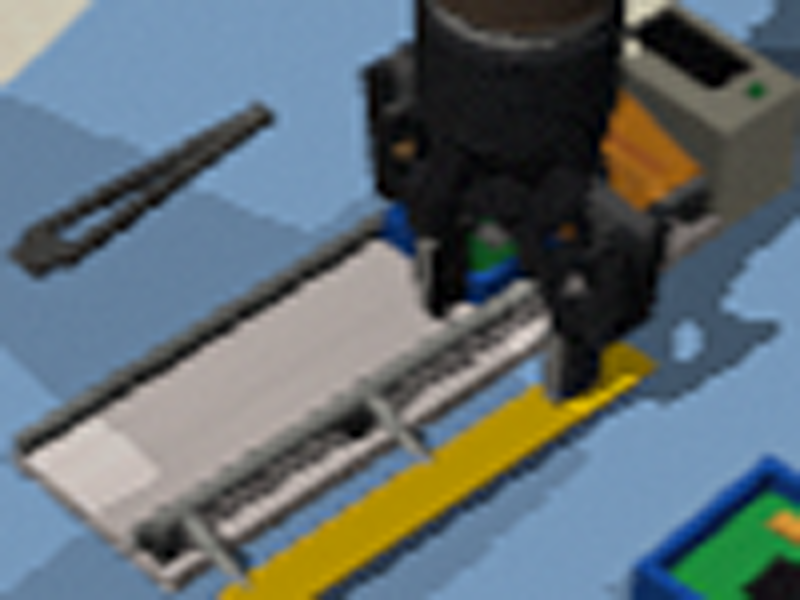

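The carrier is mostly under the open flap, with its rear at about x -10, and the tip is still on the treadle. About 24 mm remain.

>>> {"api": "play_rows", "payload": {
  "rows": [
    [-0.0013,-0.0048,0,0,0,0],
    [-0.0013,-0.0048,0,0,0,0],
    [-0.0013,-0.0048,0,0,0,0],
    [-0.0013,-0.0048,0,0,0,0]
  ]
}}

```text
t: 9.3
ee_pos: [0.6043, -0.1072, 0.0096]
orientation: [-2.478, -1.911, -0.019]
ft_force: [6.6, 27.7, 13.1]
grip_width: 0.701
```

>>> {"api": "play_rows", "payload": {
  "rows": [
    [-0.0005,-0.0019,0,0,0,0],
    [-0.0005,-0.0019,0,0,0,0]
  ]
}}

```text
t: 9.55
ee_pos: [0.6043, -0.1074, 0.0097]
orientation: [-2.471, -1.914, -0.026]
ft_force: [7.4, 31.7, 14.3]
grip_width: 0.7
```

>>> {"api": "play_rows", "payload": {
  "rows": [
    [-0.0005,-0.0019,0,0,0,0],
    [0,0,0,0,0,0]
  ]
}}

```text
t: 9.8
ee_pos: [0.6042, -0.1075, 0.0097]
orientation: [-2.468, -1.916, -0.029]
ft_force: [8.5, 32.3, 14.5]
grip_width: 0.707
```

```bash
python3 flap.py 9|grep -v "^0"; python3 - <<'E'
from h import *
P=np.load('P.npy'); g=load('s9')
u,v=map(int,proj(g,bay2w(P,(20,20,24)))); cv2.imwrite('pics/d9.png',cv2.resize(g['pixels'][v-30:v+30,u-40:u+40],(800,600),interpolation=cv2.INTER_CUBIC)[:,:,::-1])
for p in((14,70,24),(14,14,24),(14,14,10),(14,70,10),(10,14,24),(14,30,24)): print(p,((proj(g,bay2w(P,p))-[u-40,v-30]+.5)*10).round())
E
```

```text
9.8 [ 1.7 -8.   9.7] [ 8.5 32.3 14.5] [ 7.03 -1.39  0.56] [ 0.004  0.025 -1.   ] 0.7068661871172288
side0 amber top row 141 col 283.5 [(275, 145), (280, 142), (285, 141), (290, 145)]
s9 amber top row 145 col 294.5 []
blue front x (side view, z24) [ 2.5 13.8 30.5] crop origin 214 131
(14, 70, 24) [286. 237.]
(14, 14, 24) [412. 326.]
(14, 14, 10) [410. 359.]
(14, 70, 10) [285. 270.]
(10, 14, 24) [402. 332.]
(14, 30, 24) [375. 300.]
```

View pics/d9.png

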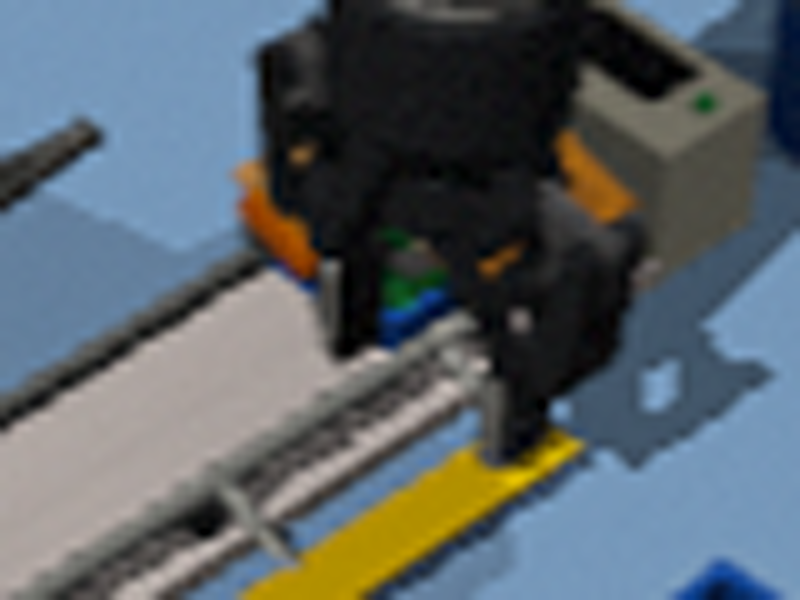

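The carrier's rear edge lies within about 2 mm of the predicted home line, and the push force has risen to 32 N, so it's home with the flap still open. Now I back off along -x while still pressing, then lift slowly.

>>> {"api": "play_rows", "payload": {
  "rows": [
    [0.0013,0.0048,0,0,0,0],
    [0.0013,0.0048,0,0,0,0],
    [0.0013,0.0048,0,0,0,0],
    [0.0013,0.0048,0,0,0,0],
    [0.0013,0.0048,0,0,0,0],
    [0.0013,0.0048,0,0,0,0],
    [0,0,0,0,0,0]
  ]
}}

```text
t: 10.78
ee_pos: [0.6071, -0.097, 0.0095]
orientation: [2.492, 1.906, -0.015]
ft_force: [-2.5, -9.9, 17.6]
grip_width: 0.704
```

```bash
python3 flap.py 10|grep -v "^0"; python3 - <<'E'
from h import *
P=np.load('P.npy'); g=load('s10')
u,v=map(int,proj(g,bay2w(P,(20,20,24)))); cv2.imwrite('pics/d10.png',cv2.resize(g['pixels'][v-30:v+30,u-40:u+40],(800,600),interpolation=cv2.INTER_CUBIC)[:,:,::-1])
E
```

```text
10.775 [-9.1 -7.9  9.5] [-2.5 -9.9 17.6] [-1.95  1.08  0.38] [-0.005 -0.009 -1.   ] 0.7040791291650333
side0 amber top row 141 col 283.5 [(275, 145), (280, 142), (285, 141), (290, 145)]
s10 amber top row 143 col 292.5 [(285, 159), (290, 147)]
blue front x (side view, z24) [ 3.4  9.9 17.5] crop origin 214 131
```

View pics/d10.png

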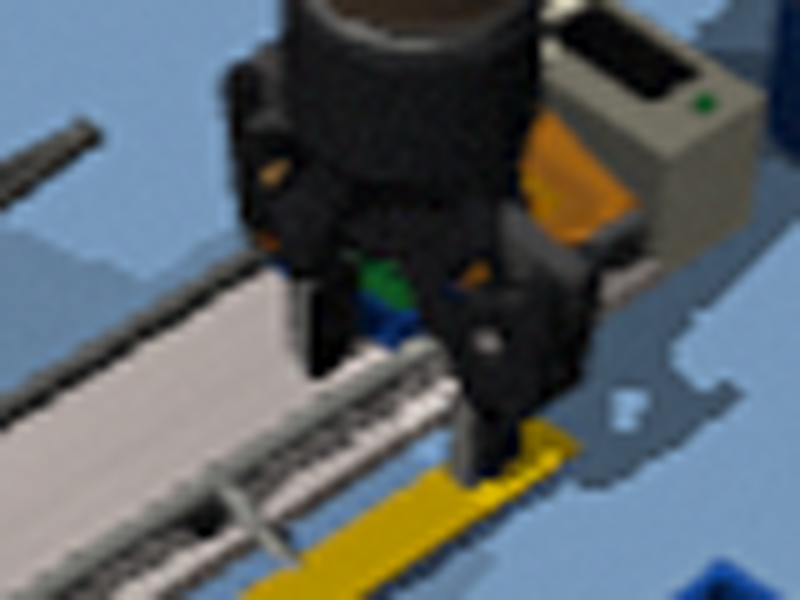

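The carrier hasn't moved from home, and the fingertip is about 10 mm clear of it. Lifting.

>>> {"api": "play_rows", "payload": {
  "rows": [
    [0,0,0.003,0,0,0],
    [0,0,0.003,0,0,0],
    [0,0,0.003,0,0,0],
    [0,0,0.004,0,0,0],
    [0,0,0.004,0,0,0],
    [0,0,0.005,0,0,0],
    [0,0,0.01,0,0,0],
    [0,0,0.02,0,0,0],
    [0,0,0.03,0,0,0],
    [0,0,0.04,0,0,0],
    [0,0,0.04,0,0,0],
    [0,0,0,0,0,0]
  ]
}}

```text
t: 12.38
ee_pos: [0.6071, -0.0923, 0.1721]
orientation: [-2.492, -1.91, 0.004]
ft_force: [-0.8, -1.0, -0.5]
grip_width: 0.704
```

>>> {"api": "play_rows", "payload": {
  "rows": [
    [-0.03,0.04,0,0,0,0],
    [-0.03,0.04,0,0,0,0],
    [-0.03,0.04,0,0,0,0],
    [-0.03,0.04,0,0,0,0],
    [-0.03,0.04,0,0,0,0],
    [-0.03,0.04,0,0,0,0],
    [0,0,0,0,0,0]
  ]
}}

```text
t: 13.25
ee_pos: [0.4219, 0.1493, 0.1669]
orientation: [-2.482, -1.913, 0.017]
ft_force: [0.2, -0.5, -0.3]
grip_width: 0.705
```

```bash
python3 flap.py 11|grep -v "^0"; python3 - <<'E'
from h import *
P=np.load('P.npy'); g=load('s11'); t=load('t11')
u,v=map(int,proj(g,bay2w(P,(20,20,24)))); a=cv2.resize(g['pixels'][v-30:v+30,u-40:u+40],(400,300),interpolation=cv2.INTER_CUBIC)
b=cv2.resize(t['pixels'][140:215,295:395],(400,300),interpolation=cv2.INTER_CUBIC)
cv2.imwrite('pics/d11.png',np.hstack([a,b])[:,:,::-1])
for p in((14,14,24),(14,40,24)): print(p,((proj(t,bay2w(P,p))-[295,140]+.5)*4+[400,0]).round())
E
```

```text
13.25 [-198.7 -250.9  166.9] [ 0.2 -0.5 -0.3] [ 0.04 -0.04  0.01] [-0.013 -0.    -1.   ] 0.7054598375710732
side0 amber top row 141 col 283.5 [(275, 145), (280, 142), (285, 141), (290, 145)]
s11 amber top row 142 col 280.0 [(275, 145), (280, 142)]
blue front x (side view, z24) [ 3.3  9.7 21.5] crop origin 214 131
(14, 14, 24) [443. 184.]
(14, 40, 24) [453. 141.]
```

View pics/d11.png

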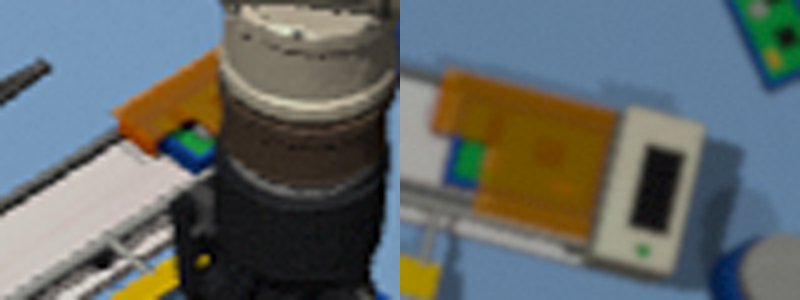

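The top view shows the carrier's rear edge at crop (447,182)–(455,140), against a predicted home line of (443,184)–(453,141). The amber rows are back at their shut values and the force is about zero. Handing in.

```bash
python3 -c "
from station import env
print(env.sign_off())"
```

```text
the job is handed in; nothing more can be done
None
```

I handed the job in at about 13.3 s of the 38 s allowed. As far as my checks show, the carrier is home and the flap is shut behind it. The hand-in reported no verdict.

**What I did:** With the gripper part-open, one fingertip held the yellow treadle down. The other fingertip pushed the middle-sized blue carrier under the open flap until the push force rose to about 32 N at the lamp head. I then backed off about 10 mm while still pressing, lifted straight up so the flap sprang shut, and moved clear.

**Last checks:**
- **Carrier:** in the top view its rear edge is about 1 px (roughly 2 mm) from the predicted home line, inside the 4 mm allowed.
- **Flap:** with the treadle down I measured about 0.27–0.30 rad before and early in the push. After that the gripper hid the flap's reference corner, so there I relied on the steady tool height and treadle force. At the end the flap edge is back within a pixel of where it was when shut.
- **Robot:** it was clear of everything, and the force reading was about zero.
- **Jar, phone and tweezers:** I did not measure these at the end. The pictures gave no sign that they had moved, and the arm stayed away from them.

**One disagreement:** a first yaw estimate for the bay, taken from the treadle's colour mask, was 0.04 rad off the corner fit. I put that down to stray yellow pixels. The carrier's edges agreed with the corner fit, so I used that.

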